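# Reset the condenser carriage to the pointer on its notched rail

## Task

Lift the orange release bar on the lens carriage, hold it up while you slide the carriage along its rail until its white mark is at the red pointer, then let the bar go so that it drops fully into the notch nearest the pointer. The notches are hidden, so if the bar stays up, ease the carriage gently a little either way until it drops in; never force the carriage while the latch is in a notch or slot. Leave the pointer and the loose things around the rail where they are.

Things in the scene. Friction and masses are not known exactly. Their poses are not given: they have to be found in the camera images.
- rail: Dark steel base plate, 100 mm wide, 420 mm long and 10 mm thick, fixed to the bench, with a black end block at each end (50 mm high). Origin: centre of its underside, on the bench. Its y axis runs along the rail (the way the carriage slides), x across it, z up.
- channel: Aluminium channel on the base plate, 60 mm wide, 396 mm long, top 32 mm above the bench, with a rubber-sealed 12 mm slot along its middle. Origin 10 mm above the rail's, same axes. A steel notch strip is hidden in it; its position along the rail varies and is not given (notches are found by feel). Near the -y end it has one long parking slot, where the carriage starts loosely latched.
- carriage (a joint): Slide of the black lens carriage along the rail, m: 0 at the -y end, growing along the rail's +y, travel 0.300. At value q the carriage's middle lies at y = q - 0.150 in the rail's frame. The carriage weighs about 0.6 kg; when unlatched it slides with about 2 N of friction, or some 4 to 5 N with the latch riding on a ridge.
- index_mark (a point): Far end of the white mark on the carriage, 43 mm from the rail's middle line on the +x side, 52 mm above the bench, at the carriage's middle. The saddle is 86 mm across the rail, 74 mm along it. On its -x side it carries an upright lens, 62 mm across, 14 mm thick, top (screw) 133 mm above the bench, centred 82 mm from the middle line.
- bar (a joint): Lift of the orange release bar, m: 0 fully down (latch in a notch or the parking slot), 0.007 when the latch rests on a ridge between notches, clear above that; upper stop 0.014. A damped spring pulls it down with 5 N at 0 to 8.5 N at the stop, its weight adds 1.2 N. Let go, it goes down by itself within 0.3 s.
- bar_grip (a point): Centre of the orange release bar: a slab 12 mm thick along the rail, 70 mm long across it, 34 mm high, over the rail's middle line at the carriage's middle; can be pinched from above, fingers closing along the rail. When down its centre is 79 mm above the bench, its underside 10 mm above the saddle. Red bands on its stems show when it is up.
- pawl: Steel latch tooth under the release bar, 5 mm wide along the rail, square tip (origin), hidden in the channel. Past the parking slot the strip has 7 mm long notches every 28 mm with flat 21 mm ridges between. In a notch the tooth has 1 mm of play either way and is 7 mm deep; more than some 40 N on it counts as forcing.
- pointer: Red arrow-shaped plate on a steel block, clamped at the rail's far (+x) edge, fixed. Origin on the bench below the rail's middle line at the pointer's place along the rail, axes as the rail's; the block is 22 mm (across the rail) x 26 mm, 49 mm high with the plate, centred 68 mm from the middle line; a black screw sticks out of its +x side.
- pointer_tip (a point): Tip of the red pointer, 45 mm from the rail's middle line on the +x side, 46 mm above the bench; it points across the rail at the place wanted for the white mark.
- cleaner: Lens cleaner bottle, clear with a blue cap, 44 mm across, 110 mm high, standing loose beyond the rail. Origin: centre of its underside.
- filter: Spare filter: flat black disc with grey-green glass, 52 mm across, 6 mm thick, lying loose beyond the rail. Origin: centre of its underside.
- driver: Screwdriver, 150 mm long, lying loose beyond the rail. Origin: under its middle.
- focus_knob: Black focus knob, 52 mm across, 24 mm high, lying loose on the robot's side of the rail. Origin: centre of its underside.
Mind the look-alikes: they are no part of the job. Leave any blue look-alike of the pointer alone.

How it is judged:
By the outcome, as a careful person would: the job done as asked, in the order asked, and still so for the second after the job is handed in, with the robot touching nothing.
It also fails if it takes over 51 s, if anything falls off the work surface, if the arm or the gripper's body presses on something with over 40 N, if the wrist force passes 120 N, or if a joint passes its speed limit or range.

## Robot

A 7-joint arm with a two-finger parallel gripper is mounted at the origin on the work surface. World frame = base frame: x ahead of the robot, y to its left, z up, the work surface at z = 0. Lengths are in m, angles in rad, forces in N, time in s.
With the tool pointing down it reaches from about 0.4 to 0.85 m from the base axis. Payload 4.5 kg.
Tool frame: the origin (TCP) lies where the fingers leave the gripper's body, on its centre line; the fingertips stand 64 mm ahead of it and the grasp point (between the pads) lies 45 mm ahead of it; z points along the fingers, y is the line along which they close (so a half turn about z gives the same grasp; the last joint's range is limited). The gripper opens to 88 mm and grips with 3 to 60 N. Pads are 18 mm wide; open, the fingers measure 123 mm over their backs; the gripper's body (75 mm by 187 mm) begins 45 mm behind the grasp point.
Start: joints at [-1.141, 0.689, -0.195, 1.565, 0.157, 0.902, -0.215], TCP at [0.241, 0.577, 0.303] pointing down, gripper open.
Joint ranges: [-3.01, 3.01], [-0.46, 2.08], [-1.47, 1.51], [0.13, 2.56], [-1, 4.14], [0.04, 2.09], [-2.66, 2.66]. Speed limits (rad/s): [2.57, 2.57, 3.14, 3.14, 3.14, 3.14, 3.14].

## Interface

Orientations are given as a unit quaternion [x, y, z, w].
In Python, from plant import r gives the robot as it stands.
- The arm moves only by the tool play_rows, never from a script. Its arguments are lists of equal length, an entry for each row: "translation": the shift along the tool's x, y, z in m, a list of three; "delta_rot": the turn, a rotation vector about the tool's x, y, z in degrees, a list of three; "grip": the opening, from -1 (shut) to 1 (fully open). In form: {"translation": [[x, y, z], ...], "delta_rot": [[rx, ry, rz], ...], "grip": [grip, ...]}. A call has 1 to 20 rows; each row shifts and turns the commanded pose from where the row before left it, along the tool's axes as they then stand; what a row does not reach is not made up. A row lasts 1/8 s, in which the tool goes at most 62.5 mm and 10.7 degrees, less where a joint would pass 70% of its speed; a pose out of reach is approached as far as the arm can. A call with a gripper value outside its range is refused whole. The fingers move at their own pace and stop on an object; "squeeze" is the grip in N (left out, the last holds). Time passes only in rows, so rows that do not move let the fingers close. It gives the time, the measured TCP pose, the force, the opening and the grip force at its end, in the units of the state.
- r.get_state(): the state, without advancing time (a new reading comes with each control period).
- r.snapshot(name): name is "scene" or "side" or "wrist"; returns the picture (384x512x3 uint8, blue, green, red); there is no depth.
- r.get_calibration(name): a dict with "intrinsics" (3x3 intrinsics, pixels), "k1" (the pictures are not rectified: a ray, as slopes to the right and down, at radius r is drawn at 1 + k1 r^2 times it, then the intrinsics apply), "eye" and "rotation" of the camera in the world. Camera axes: x right, y up, looking along -z (the intrinsics and any distortion apply to the point x, -y, -z); pixel columns grow to the right and rows downward; lengths in m; the calibration is good to about 2 mm. A picture is of the moment at which its call begins: read the wrist's pose just before it. get_calibration takes no time and is no camera call; for the wrist camera it gives the pose at the moment of the call.
- r.finish_job(): hands the job in; it is judged then, once.
Trained networks look in the newest picture that a camera, given by its name, has taken for a name from the list of things; names that differ only in an ending like _2 or _b are one class to them, and where a whole thing is asked for, a point or a joint stands for the part that bears it (a point fixed in the world has none). Each returns a list of dicts, best first, with "confidence" (0 to 1); they miss things now and then, are a little off and sometimes report something else, mostly with a low value. They report only what shows in the picture. A call takes as long as a camera call. They do not tell look-alikes from the thing itself.
- r.look_for(camera, target): "point" ([x, y, z] in m, in world coordinates, good to about 4 mm: the middle of the surface that is visible of it).
- r.silhouettes(camera, target): "pixels" (384x512 bool, what is visible of it).
The state is a dict: "clock": time; "q": joint angles; "qd": joint speeds; "joint_torque": joint torques, N m; "tool_pos": TCP position; "eef_rot": TCP orientation; "contact_force": force on the tool from outside, world axes, zero at the start; "moment": the same for the moment, N m; "opening": opening from 0.0 (shut) to 1.0 (fully open); "finger_force": force on a finger pad.
Only numpy, scipy, OpenCV 4.12 (cv2) and the standard library are available. Lean on these libraries where they do the work, as an engineer would, in place of code of your own. Each camera call takes 0.05 s, during which the arm holds its last target. There are 200 camera calls.

## Working session

There is one attempt and no reset: what is moved stays moved. The work goes in short steps, Python scripts to look and compute and a tool call to move; the robot and the scene stay as the last step left them, time stands still between calls to the robot, and variables do not carry over. Pictures are saved under pics/ and viewed, at most 10 in all, crops included, and the job is handed in when it is done.

Besides the shell and the picture viewer there is one more tool, called after "Request:" as name(argument=value, ...) on one line, values as JSON. play_rows: Moves the arm, as the interface text tells. Its arguments: {"type":"object","properties":{"translation":{"type":"array","items":{"type":"array","items":{"type":"number"}}},"delta_rot":{"type":"array","items":{"type":"array","items":{"type":"number"}}},"grip":{"type":"array","items":{"type":"number"}},"squeeze":{"type":"number"}},"required":["translation","delta_rot","grip"]}

```bash
mkdir -p pics; ls; cat > h.py <<'E'
import numpy as np, cv2
from plant import r
def proj(cal,P):
    P=np.atleast_2d(P); R=np.array(cal["rotation"]); c=(P-np.array(cal["eye"]))@R
    s=np.c_[c[:,0]/-c[:,2], -c[:,1]/-c[:,2]]
    s=s*(1+cal["k1"]*(s**2).sum(1,keepdims=True))
    K=np.array(cal["intrinsics"]); return s@K[:2,:2].T+K[:2,2]
def ray(cal,uv):
    K=np.array(cal["intrinsics"]); k=cal["k1"]
    d=np.linalg.solve(K[:2,:2],np.array(uv,float)-K[:2,2]); s=d.copy()
    for _ in range(20): s=d/(1+k*(s@s))
    v=np.array(cal["rotation"])@np.array([s[0],-s[1],-1]); return np.array(cal["eye"]),v
def atz(cal,uv,z):
    e,v=ray(cal,uv); return e+v*(z-e[2])/v[2]
E
python3 - <<'E'
from h import *
np.set_printoptions(precision=4,suppress=True)
s=r.get_state(); print(s["tool_pos"],s["eef_rot"],s["clock"])
for c in ["scene","side"]:
    im=r.snapshot(c); cv2.imwrite(f"pics/{c}0.png",cv2.resize(im,(800,600)))
    print(c,r.get_calibration(c))
    for t in ["rail","carriage","index_mark","bar_grip","pointer","pointer_tip"]:
        print(t,[(np.round(d["point"],4),round(d["confidence"],2)) for d in r.look_for(c,t)])
E
```

```text
pics
[0.2408 0.5762 0.3019] [ 0.1966  0.9805 -0.0009 -0.0001] 0.0
scene {'intrinsics': array([[427.2883,   0.    , 264.0275],
       [  0.    , 427.2883, 191.8388],
       [  0.    ,   0.    ,   1.    ]]), 'k1': -0.039654513566893285, 'eye': array([1.0827, 0.1149, 0.7806]), 'rotation': array([0.1898, 0.2512, 0.7434, 0.5901])}
rail [(array([ 0.5527, -0.0421,  0.0387]), 0.66)]
carriage [(array([ 0.5079, -0.0499,  0.0545]), 0.76)]
index_mark [(array([ 0.5124, -0.0507,  0.0548]), 0.78)]
bar_grip [(array([ 0.5207, -0.054 ,  0.0915]), 0.58)]
pointer [(array([0.7987, 0.1289, 0.0467]), 0.57), (array([0.6167, 0.0883, 0.0429]), 0.55)]
pointer_tip [(array([0.7984, 0.1255, 0.0454]), 0.88)]
side {'intrinsics': array([[364.3067,   0.    , 255.2158],
       [  0.    , 364.3067, 182.5109],
       [  0.    ,   0.    ,   1.    ]]), 'k1': -0.030682877811606214, 'eye': array([0.4081, 0.5825, 0.5389]), 'rotation': array([-0.0661,  0.4487,  0.8812, -0.1336])}
rail [(array([0.5087, 0.0477, 0.038 ]), 0.8)]
carriage [(array([ 0.4824, -0.0476,  0.0665]), 0.9)]
index_mark [(array([ 0.4799, -0.0459,  0.0637]), 0.66)]
bar_grip [(array([ 0.5138, -0.0548,  0.0827]), 0.62)]
pointer [(array([0.6035, 0.0991, 0.0354]), 0.94), (array([0.7849, 0.1367, 0.0317]), 0.76)]
pointer_tip [(array([0.6031, 0.099 , 0.0354]), 0.93), (array([0.7866, 0.1368, 0.0336]), 0.9)]
```

```bash
sed -i 's/^from plant import r/from plant import r\nfrom scipy.spatial.transform import Rotation as Ro/; s/np.array(cal\["rotation"\])/Ro.from_quat(cal["rotation"]).as_matrix()/' h.py; cat h.py | head -8
```

```text
import numpy as np, cv2
from plant import r
from scipy.spatial.transform import Rotation as Ro
def proj(cal,P):
    P=np.atleast_2d(P); R=Ro.from_quat(cal["rotation"]).as_matrix(); c=(P-np.array(cal["eye"]))@R
    s=np.c_[c[:,0]/-c[:,2], -c[:,1]/-c[:,2]]
    s=s*(1+cal["k1"]*(s**2).sum(1,keepdims=True))
    K=np.array(cal["intrinsics"]); return s@K[:2,:2].T+K[:2,2]
```

View pics/scene0.png

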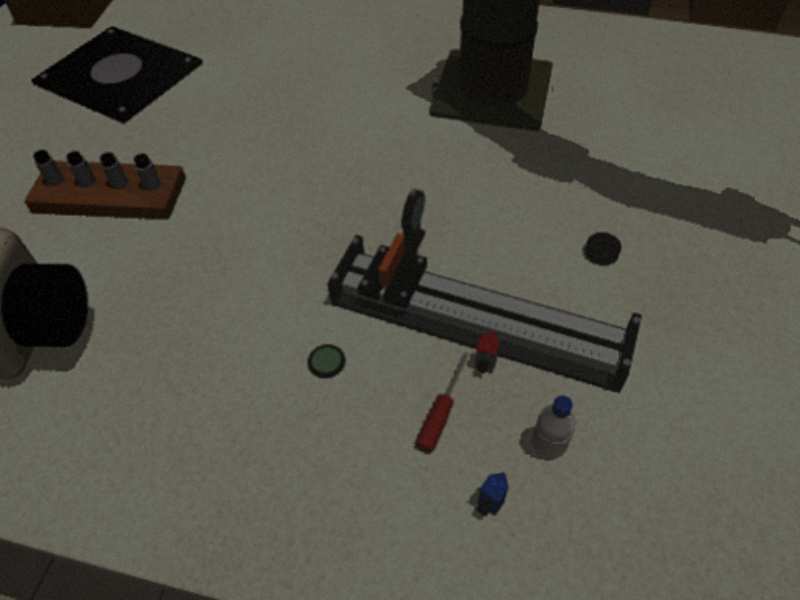

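View pics/side0.png

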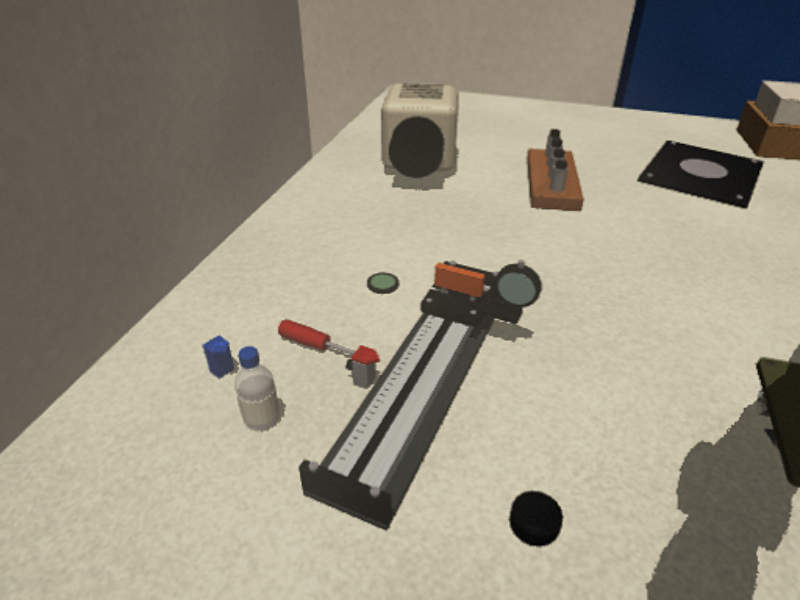

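```bash
python3 - <<'E'
from h import *
a=r.snapshot("scene")[115:255,200:420]; b=r.snapshot("side")[160:345,180:360]
f=lambda i,g,s:cv2.resize(np.clip((i/255.)**g*255,0,255).astype(np.uint8),None,fx=s,fy=s,interpolation=cv2.INTER_CUBIC)
cv2.imwrite("pics/s1.png",f(a,.5,3.6)); cv2.imwrite("pics/d1.png",f(b,.6,3.2))
E
```

```text
(no output)
```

View pics/s1.png

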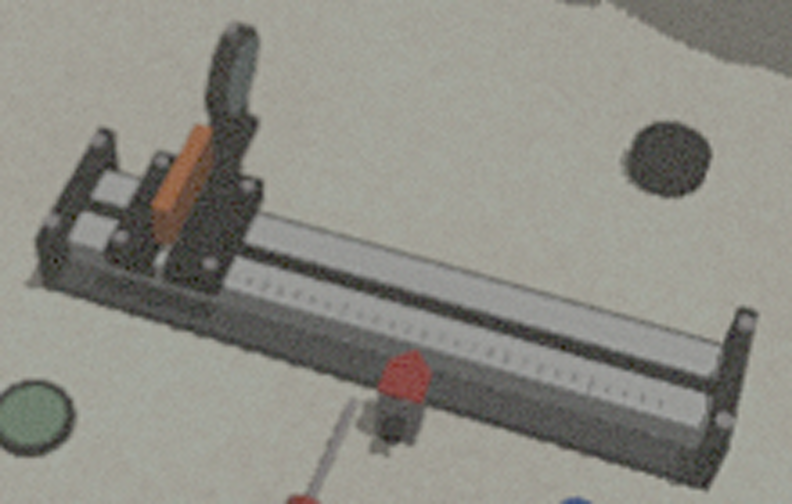

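View pics/d1.png

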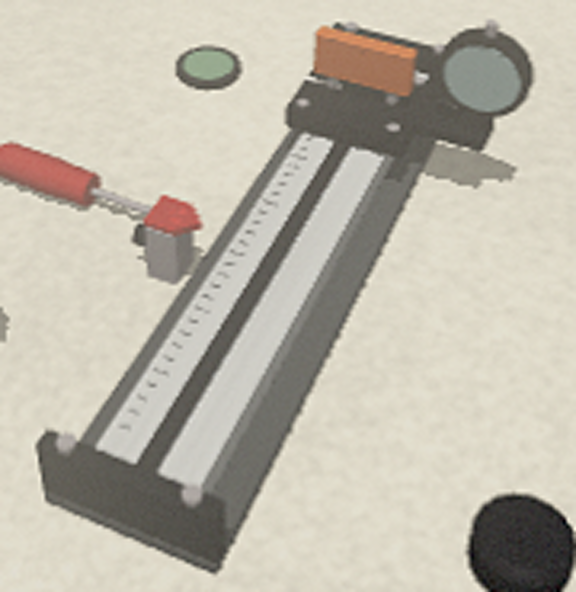

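```bash
cat > fit.py <<'E'
from h import *
from scipy.optimize import least_squares
np.set_printoptions(precision=4,suppress=True)
S=lambda u,v:((u+.5)/3.6-.5+200,(v+.5)/3.6-.5+115); D=lambda u,v:((u+.5)/3.2-.5+180,(v+.5)/3.2-.5+160)
obs=[("scene",S(42,285),(.05,-.21,0),0),("scene",S(705,488),(.05,.21,0),0),("scene",S(721,346),(-.03,.198,.032),0),
("side",D(216,572),(-.05,.21,0),0),("side",D(48,502),(.05,.21,0),0),("side",D(222,510),(-.05,.21,.05),0),("side",D(40,434),(.05,.21,.05),0),
("scene",S(415,350),(.045,0,.046),1),("side",D(200,216),(.045,0,.046),1),
("side",D(316,68),(.035,.006,.062),2),("side",D(412,95),(-.035,.006,.062),2),("side",D(322,29),(.035,-.006,.096),2),("side",D(415,49),(-.035,-.006,.096),2),
("scene",S(154,206),(.035,-.006,.096),2),("scene",S(196,126),(-.035,-.006,.096),2),("scene",S(170,240),(.035,.006,.062),2),("scene",S(212,130),(-.035,.006,.096),2)]
C={c:r.get_calibration(c) for c in("scene","side")}
def W(p,P,g):
    P=np.array(P,float)+[0,[0,p[3],p[4]][g],0]
    c,s=np.cos(p[2]),np.sin(p[2]); return np.array([p[0]+c*P[0]-s*P[1],p[1]+s*P[0]+c*P[1],P[2]])
E=lambda p:np.concatenate([proj(C[c],W(p,P,g))[0]-uv for c,uv,P,g in obs])
if __name__=="__main__":
    o=least_squares(E,[.54,.05,0,0,-.1],loss="soft_l1"); p=o.x
    print(p,"q",p[4]+.15); print(E(p).reshape(-1,2).round(1).tolist())
    print("bar",W(p,(0,0,.079),2),"tip",W(p,(.045,0,.046),1),"move",p[3]-p[4])
    R=r.get_state(); T=Ro.from_quat(R["eef_rot"]).as_matrix(); print(T); np.save("p.npy",p)
    for c in C: print(c,[(t,d["point"]) for t in("bar","pointer_tip") for d in r.look_for(c,t)])
E
python3 fit.py
```

```text
[ 0.5323  0.0656 -0.1312  0.0325 -0.1268] q 0.023223114828290425
[[-1.5, 0.8], [-1.0, 1.4], [-0.5, 0.3], [1.5, 0.3], [0.2, -1.1], [-0.6, 1.5], [-0.3, 1.8], [-0.4, 0.6], [1.5, 2.8], [-0.5, 1.7], [-0.4, 1.3], [0.3, -1.5], [1.9, -0.1], [-1.2, 0.3], [-0.3, -1.0], [0.5, 2.5], [0.4, -0.7]]
bar [ 0.5157 -0.0601  0.079 ] tip [0.5812 0.0919 0.046 ] move 0.15927380378025288
[[-0.9227  0.3855  0.    ]
 [ 0.3855  0.9227  0.0001]
 [ 0.      0.0001 -1.    ]]
scene [('bar', [0.5235, -0.0584, 0.0947]), ('pointer_tip', [0.7999, 0.1289, 0.0438]), ('pointer_tip', [0.6102, 0.0895, 0.0422]), ('pointer_tip', [0.5232, -0.0571, 0.0964])]
side [('bar', [0.5126, -0.0571, 0.0809]), ('bar', [0.6951, 0.1961, 0.0596]), ('pointer_tip', [0.6033, 0.0976, 0.0329]), ('pointer_tip', [0.5088, -0.0546, 0.0825])]
```

Request:
play_rows(translation=[[0, 0, 0], [0, 0, 0], [-0.0222, -0.0372, 0.003], [-0.0222, -0.0372, 0.003], [-0.0222, -0.0372, 0.003], [-0.0222, -0.0372, 0.003], [-0.0222, -0.0372, 0.003], [-0.0222, -0.0372, 0.003], [-0.0222, -0.0372, 0.003], [-0.0222, -0.0372, 0.003], [-0.0222, -0.0372, 0.003], [-0.0222, -0.0372, 0.003], [-0.0222, -0.0372, 0.003], [-0.0222, -0.0372, 0.003], [-0.0222, -0.0372, 0.003], [-0.0222, -0.0372, 0.003], [-0.0222, -0.0372, 0.003], [-0.0222, -0.0372, 0.003], [0, 0, 0], [0, 0, 0]], delta_rot=[[0, 0, -7.6], [0, 0, -7.6], [0, 0, 0], [0, 0, 0], [0, 0, 0], [0, 0, 0], [0, 0, 0], [0, 0, 0], [0, 0, 0], [0, 0, 0], [0, 0, 0], [0, 0, 0], [0, 0, 0], [0, 0, 0], [0, 0, 0], [0, 0, 0], [0, 0, 0], [0, 0, 0], [0, 0, 0], [0, 0, 0]], grip=[1, 1, 1, 1, 1, 1, 1, 1, 1, 1, 1, 1, 1, 1, 1, 1, 1, 1, 1, 1])

```text
clock: 3.5
tool_pos: [0.5155, -0.059, 0.2547]
eef_rot: [0.065, 0.998, 0.0, -0.0]
contact_force: [1.0, 0.6, 0.4]
opening: 0.999
finger_force: 0.0
```

```bash
python3 - <<'E'
from h import *
import fit
s=r.get_state(); print(s["clock"],s["tool_pos"],s["contact_force"],s["q"]); print(Ro.from_quat(s["eef_rot"]).as_matrix().round(4))
cal=r.get_calibration("wrist"); im=r.snapshot("wrist"); p=np.load("p.npy")
print(cal)
im=np.clip((im/255.)**.6*255,0,255).astype(np.uint8); big=cv2.resize(im,(800,600),interpolation=cv2.INTER_CUBIC)
pts=[W for W in [fit.W(p,(x,y,.096),2) for x in(-.035,.035) for y in(-.006,.006)]+[fit.W(p,(.045,0,.046),1)]+[fit.W(p,(x,-.21,.0),0) for x in(-.05,.05)]+[fit.W(p,(.043,0,.052),2)]]
for q in proj(cal,pts): print(q.round(1)); cv2.circle(big,tuple(int(v) for v in (q+.5)*1.5625),3,(0,255,0),1)
cv2.imwrite("pics/w1.png",big)
E
```

```text
3.5 [ 0.5155 -0.059   0.2547] [1.048  0.578  0.4028] [ 0.2497  0.6382 -0.3617  1.9286  0.3603  0.6379  1.1015]
[[-0.9915  0.1298 -0.    ]
 [ 0.1298  0.9915  0.0009]
 [ 0.0001  0.0009 -1.    ]]
{'intrinsics': array([[316.4331,   0.    , 255.2506],
       [  0.    , 316.4331, 195.0296],
       [  0.    ,   0.    ,   1.    ]]), 'k1': -0.06339378745232527, 'eye': array([ 0.4387, -0.0488,  0.3364]), 'rotation': array([-0.1138, -0.101 ,  0.6521,  0.7427])}
[245.3 154. ]
[261. 154.]
[246.  237.4]
[260.4 237.4]
[411.2 224.7]
[174.2 123.7]
[180.5 213.1]
[253.4 225.6]
```

View pics/w1.png

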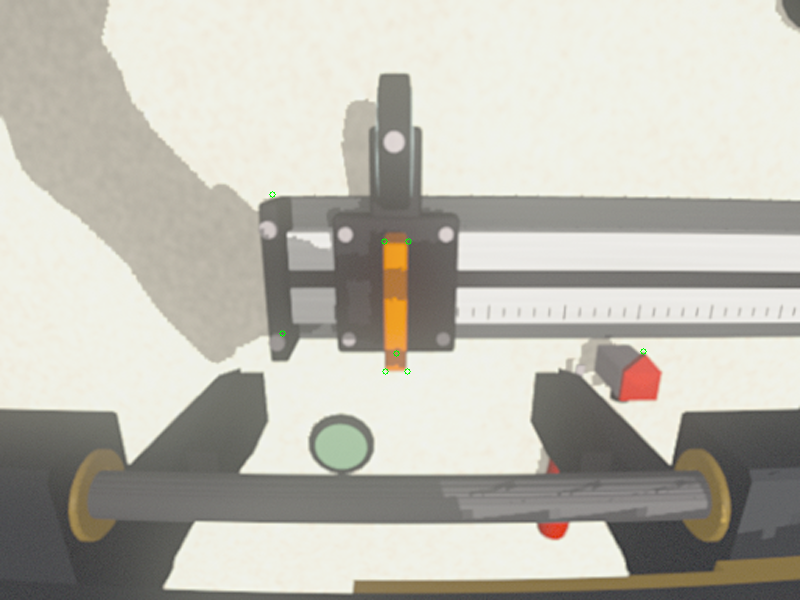

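Request:
play_rows(translation=[[-0.003, -0.0015, 0.02], [0, 0, 0.025], [0, 0, 0.025], [0, 0, 0.025], [0, 0, 0.02], [0, 0, 0.0115], [0, 0, 0], [0, 0, 0], [0, 0, 0], [0, 0, 0], [0, 0, 0], [0, 0, 0], [0, 0, 0]], delta_rot=[[0, 0, 0], [0, 0, 0], [0, 0, 0], [0, 0, 0], [0, 0, 0], [0, 0, 0], [0, 0, 0], [0, 0, 0], [0, 0, 0], [0, 0, 0], [0, 0, 0], [0, 0, 0], [0, 0, 0]], grip=[1, 1, 1, 1, 1, 1, 1, -1, -1, -1, -1, -1, -1], squeeze=35)

```text
clock: 5.18
tool_pos: [0.5185, -0.0615, 0.1282]
eef_rot: [0.065, 0.998, 0.0, -0.0]
contact_force: [-0.3, 0.5, -0.1]
opening: 0.342
finger_force: 0.0
```

Request:
play_rows(translation=[[0, 0, 0], [0, 0, 0], [0, 0, 0], [0, 0, 0]], delta_rot=[[0, 0, 0], [0, 0, 0], [0, 0, 0], [0, 0, 0]], grip=[-1, -1, -1, -1])

```text
clock: 5.68
tool_pos: [0.5184, -0.0615, 0.1282]
eef_rot: [0.065, 0.998, 0.0, -0.0]
contact_force: [0.1, -0.6, -0.2]
opening: 0.132
finger_force: 35.0
```

Request:
play_rows(translation=[[0, 0, -0.003], [0, 0, -0.004], [0, 0, -0.0045], [0, 0, 0], [0, 0, 0]], delta_rot=[[0, 0, 0], [0, 0, 0], [0, 0, 0], [0, 0, 0], [0, 0, 0]], grip=[-1, -1, -1, -1, -1])

```text
clock: 6.3
tool_pos: [0.5184, -0.0615, 0.1396]
eef_rot: [0.065, 0.998, 0.0, -0.0]
contact_force: [1.3, -0.7, -9.9]
opening: 0.132
finger_force: 35.0
```

Request:
play_rows(translation=[[0, 0.003, 0], [0, 0.007, 0], [0, 0.012, 0], [0, 0.015, 0], [0, 0.015, 0], [0, 0.015, 0], [0, 0.015, 0], [0, 0.015, 0], [0, 0.015, 0], [0, 0.015, 0], [0, 0.01, 0], [0, 0.006, 0], [0, 0.003, 0], [0, 0, 0], [0, 0, 0]], delta_rot=[[0, 0, 0], [0, 0, 0], [0, 0, 0], [0, 0, 0], [0, 0, 0], [0, 0, 0], [0, 0, 0], [0, 0, 0], [0, 0, 0], [0, 0, 0], [0, 0, 0], [0, 0, 0], [0, 0, 0], [0, 0, 0], [0, 0, 0]], grip=[-1, -1, -1, -1, -1, -1, -1, -1, -1, -1, -1, -1, -1, -1, -1])

```text
clock: 8.18
tool_pos: [0.5374, 0.0837, 0.1397]
eef_rot: [0.065, 0.998, 0.001, 0.0]
contact_force: [2.1, -0.0, -8.7]
opening: 0.135
finger_force: 35.0
```

```bash
python3 - <<'E'
from h import *
import fit
s=r.get_state(); print(s["clock"],s["tool_pos"],s["contact_force"]); R=Ro.from_quat(s["eef_rot"]).as_matrix(); p=np.load("p.npy")
d=np.array([-np.sin(p[2]),np.cos(p[2])]); yc=(np.array(s["tool_pos"])[:2]-p[:2])@d; print("tool rail y",yc,"pointer",p[3],"diff",p[3]-yc)
big=[]
for c in("wrist","scene","side"):
    cal=r.get_calibration(c); im=r.snapshot(c); im=np.clip((im/255.)**.6*255,0,255).astype(np.uint8)
    u=proj(cal,[fit.W(p,(.045,0,.046),1),fit.W([*p[:4],yc],(.043,0,.052),2)]); print(c,u.round(1).tolist())
    x,y=u.mean(0).astype(int); x0,y0=max(0,min(x-32,448)),max(0,min(y-40,304)); print(x0,y0)
    big.append(cv2.resize(im[y0:y0+80,x0:x0+64],(256,320),interpolation=cv2.INTER_CUBIC))
cv2.imwrite("pics/c1.png",np.hstack(big))
E
```

```text
8.175 [0.5374 0.0837 0.1397] [ 2.0902 -0.013  -8.7408]
tool rail y 0.01858520515310214 pointer 0.032496918608543306 diff 0.013911713455441167
wrist [[275.9, 290.1], [254.4, 293.0]]
233 251
scene [[314.5, 212.5], [308.5, 208.1]]
279 170
side [[243.7, 229.9], [247.6, 223.5]]
213 186
```

View pics/c1.png

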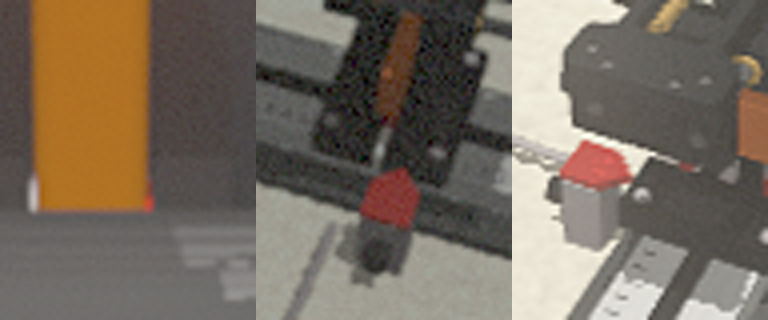

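Request:
play_rows(translation=[[0, 0.003, 0], [0, 0.005, 0], [0, 0.004, 0], [0, 0.001, 0], [0, 0, 0], [0, 0, 0]], delta_rot=[[0, 0, 0], [0, 0, 0], [0, 0, 0], [0, 0, 0], [0, 0, 0], [0, 0, 0]], grip=[-1, -1, -1, -1, -1, -1])

```text
clock: 9.07
tool_pos: [0.5391, 0.0966, 0.1397]
eef_rot: [0.065, 0.998, 0.0, 0.0]
contact_force: [0.5, -0.1, -8.7]
opening: 0.133
finger_force: 35.0
```

```bash
cat > crop.py <<'E'
from h import *
import fit,sys
s=r.get_state(); print(s["clock"],s["tool_pos"],s["contact_force"],s["opening"]); p=np.load("p.npy")
d=np.array([-np.sin(p[2]),np.cos(p[2])]); yc=(np.array(s["tool_pos"])[:2]-p[:2])@d; print("tool rail y",yc,"diff",p[3]-yc)
big=[]
for c in("scene","side"):
    cal=r.get_calibration(c); im=np.mean([r.snapshot(c) for _ in range(3)],0); im=np.clip((im/255.)**.6*255,0,255).astype(np.uint8)
    Q=[*p[:4],yc]; u=proj(cal,[fit.W(p,(.045,0,.046),1),fit.W(Q,(.043,0,.052),2)]+[fit.W(Q,(.043,y,.052),2) for y in(-.01,.01)]); print(c,u.round(1).tolist())
    x,y=u[0].astype(int); x0,y0=x-25,y-30; print(x0,y0)
    big.append(cv2.resize(im[y0:y0+60,x0:x0+50],(400,480),interpolation=cv2.INTER_CUBIC))
cv2.imwrite(f"pics/{sys.argv[1]}.png",np.hstack(big))
E
python3 crop.py c2
```

```text
9.075 [0.5391 0.0966 0.1397] [ 0.5405 -0.13   -8.6713] 0.13259619684043938
tool rail y 0.03163680561831429 diff 0.000860112990229013
scene [[314.5, 212.5], [314.6, 209.9], [309.9, 208.6], [319.3, 211.3]]
289 182
side [[243.7, 229.9], [244.7, 227.7], [247.0, 224.5], [242.5, 230.9]]
218 199
```

View pics/c2.png

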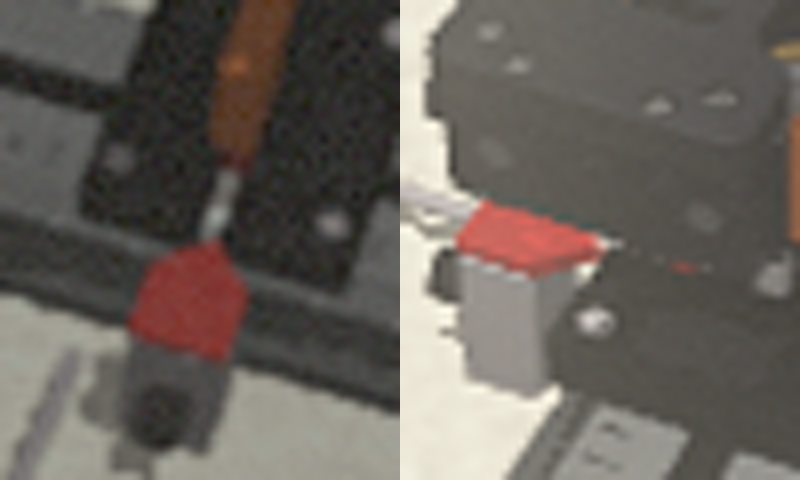

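Request:
play_rows(translation=[[0, 0.001, 0], [0, 0, 0]], delta_rot=[[0, 0, 0], [0, 0, 0]], grip=[-1, -1])

```text
clock: 9.62
tool_pos: [0.5392, 0.0967, 0.1397]
eef_rot: [0.065, 0.998, -0.0, -0.0]
contact_force: [1.7, -2.0, -8.8]
opening: 0.133
finger_force: 35.0
```

```bash
cat > lift.py <<'E'
from h import *
import fit,sys
off=float(sys.argv[1]) if len(sys.argv)>1 else 0   # bar ahead of tool, m
s=r.get_state(); print(round(s["clock"],2),s["tool_pos"].round(4) if hasattr(s["tool_pos"],"round") else s["tool_pos"],np.round(s["contact_force"],1),round(s["opening"],3)); p=np.load("p.npy")
d=np.array([-np.sin(p[2]),np.cos(p[2])]); yc=(np.array(s["tool_pos"])[:2]-p[:2])@d+off; print("bar rail y",round(yc,4),"diff",round(p[3]-yc,4))
Q=[*p[:4],yc]; z=np.arange(.05,.125,.001)
for c,P in(("scene",(.035,0)),("scene",(.035,.003)),("side",(.030,.006)),("side",(-.030,.006))):
    im=np.mean([r.snapshot(c) for _ in range(2)],0).astype(np.float32); cal=r.get_calibration(c)
    u=proj(cal,[fit.W(Q,(*P,zz),2) for zz in z]).astype(np.float32)
    v=cv2.remap(im,u[:,:1],u[:,1:],cv2.INTER_LINEAR)[:,0]
    o=(v[:,1]-v[:,0])/v.sum(1); q=(v[:,2]-v[:,1])/v.sum(1)   # orange: g>b
    print(c,P,"orange z mm:",(z[(o>.05)&(q>.08)]*1000).round().astype(int)); print("  red z:",(z[(q>.12)&(o<.04)]*1000).round().astype(int))
E
python3 lift.py
```

```text
9.62 [0.5392 0.0967 0.1397] [ 1.7 -2.  -8.8] 0.133
bar rail y 0.0317 diff 0.0008
scene (0.035, 0) orange z mm: [ 75  76  77  78  79  80  81  82  83  84  85  86  87  88  89  90  91  92
  93  94  95  96  97  98  99 100 101 102 103 104 105 106 107 108 109 110
 111 112 113 114 115 116 117 118 119 120 121 122 123 124]
  red z: [69 70 71 72 73]
scene (0.035, 0.003) orange z mm: [ 70  71  72  73  77  78  79  80  81  82  83  84  85  86  87  88  89  90
  91  92  93  94  95  96  97  98  99 100 101 102 103 104 105 106 107 108
 109 110 111 112 113 114 115 116 117 118 119 120 121 122 123 124]
  red z: [68 74 75]
side (0.03, 0.006) orange z mm: []
  red z: []
side (-0.03, 0.006) orange z mm: [ 73  74  75  76  77  78  79  80  81  82  83  84  85  86  87  88  89  90
  91  92  93  94  95  96  97  98  99 100 101 102 103 104 105 106 107 108
 109 110 111 112 113 114 115 116 117 118]
  red z: []
```

Request:
play_rows(translation=[[0, 0.001, 0], [0, 0, 0], [0, 0, 0], [0, 0, 0], [0, 0, 0], [0, 0, 0]], delta_rot=[[0, 0, 0], [0, 0, 0], [0, 0, 0], [0, 0, 0], [0, 0, 0], [0, 0, 0]], grip=[-1, -1, -0.55, -0.55, -0.55, -0.55])

```text
clock: 10.78
tool_pos: [0.5396, 0.0984, 0.14]
eef_rot: [0.065, 0.998, 0.0, 0.0]
contact_force: [0.1, -0.2, -0.1]
opening: 0.223
finger_force: 0.0
```

```bash
python3 lift.py
```

```text
10.78 [0.5396 0.0984 0.14  ] [ 0.1 -0.2 -0.1] 0.223
bar rail y 0.0335 diff -0.001
scene (0.035, 0) orange z mm: [ 71  72  73  74  75  76  77  78  79  80  81  82  83  84  85  86  87  88
  89  90  91  92  93  94  95  96  97  98  99 100 101 102 103 104 105 106
 107 108 109 110 111 112 113 114 115 116 117 118 119 120 121 122 123 124]
  red z: [68 69]
scene (0.035, 0.003) orange z mm: [ 69  70  71  72  73  74  75  76  77  78  79  80  81  82  83  84  85  86
  87  88  89  90  91  92  93  94  95  96  97  98  99 100 101 102 103 104
 105 106 107 108 109 110 111 112 113 114 115 116 117 118 119 120 121 122
 123 124]
  red z: []
side (0.03, 0.006) orange z mm: []
  red z: []
side (-0.03, 0.006) orange z mm: [ 68  69  70  71  72  73  74  75  76  77  78  79  80  81  82  83  84  85
  86  87  88  89  90  91  92  93  94  95  96  97  98  99 100 101 102 103
 104 105 106 107 108 109 110 111 112]
  red z: []
```

Request:
play_rows(translation=[[0, 0, 0], [0, 0, 0], [0, 0, 0], [0, 0.0005, 0], [0, 0.0005, 0], [0, 0.0005, 0], [0, 0.0005, 0], [0, 0.0005, 0], [0, 0.0005, 0], [0, 0.0005, 0], [0, 0.0005, 0], [0, 0.0005, 0], [0, 0.0005, 0], [0, 0, 0]], delta_rot=[[0, 0, 0], [0, 0, 0], [0, 0, 0], [0, 0, 0], [0, 0, 0], [0, 0, 0], [0, 0, 0], [0, 0, 0], [0, 0, 0], [0, 0, 0], [0, 0, 0], [0, 0, 0], [0, 0, 0], [0, 0, 0]], grip=[-0.7, -0.7, -0.7, -0.7, -0.7, -0.7, -0.7, -0.7, -0.7, -0.7, -0.7, -0.7, -0.7, -0.7], squeeze=5)

```text
clock: 12.92
tool_pos: [0.5397, 0.0998, 0.1396]
eef_rot: [0.067, 0.998, -0.003, -0.001]
contact_force: [-0.0, -9.3, 1.6]
opening: 0.153
finger_force: 4.2
```

```bash
python3 lift.py | grep -v red | cut -c1-60 | grep -v "^  "
```

```text
12.93 [0.5397 0.0998 0.1396] [-0.  -9.3  1.6] 0.153
bar rail y 0.0348 diff -0.0023
scene (0.035, 0) orange z mm: [ 72  73  74  75  76  77  78  
 108 109 110 111 112 113 114 115 116 117 118 119 120 121 122
scene (0.035, 0.003) orange z mm: [ 71  72  73  74  75  76  
 107 108 109 110 111 112 113 114 115 116 117 118 119 120 121
side (0.03, 0.006) orange z mm: []
side (-0.03, 0.006) orange z mm: [ 69  70  71  72  73  74  7
 105 106 107 108 109 110 111 112 113]
```

Request:
play_rows(translation=[[0, -0.002, 0], [0, -0.002, 0], [0, 0, 0], [0, 0, 0], [0, 0, 0]], delta_rot=[[0, 0, 0], [0, 0, 0], [0, 0, 0], [0, 0, 0], [0, 0, 0]], grip=[-0.7, -0.55, -0.55, -0.55, -0.55], squeeze=35)

```text
clock: 13.95
tool_pos: [0.5396, 0.0996, 0.1397]
eef_rot: [0.065, 0.998, 0.0, 0.0]
contact_force: [0.3, 0.9, -0.1]
opening: 0.221
finger_force: 0.0
```

```bash
python3 lift.py | grep -v red | cut -c1-60 | grep -v "^  "; python3 crop.py c3
```

```text
13.95 [0.5396 0.0996 0.1397] [ 0.3  0.9 -0.1] 0.221
bar rail y 0.0347 diff -0.0022
scene (0.035, 0) orange z mm: [ 70  71  72  73  74  75  76  
 106 107 108 109 110 111 112 113 114 115 116 117 118 119 120
 124]
scene (0.035, 0.003) orange z mm: [ 71  72  73  74  75  76  
 107 108 109 110 111 112 113 114 115 116 117 118 119 120 121
side (0.03, 0.006) orange z mm: []
side (-0.03, 0.006) orange z mm: [ 69  70  71  72  73  74  7
 105 106 107 108 109 110 111 112 113]
14.35 [0.5396 0.0991 0.1397] [-0.1939 -0.5967  0.4088] 0.2258658651626021
tool rail y 0.03421013972761791 diff -0.0017132211190746052
scene [[314.5, 212.5], [315.8, 210.3], [311.1, 208.9], [320.5, 211.7]]
289 182
side [[243.7, 229.9], [244.2, 228.5], [246.4, 225.3], [241.9, 231.8]]
218 199
```

View pics/c3.png

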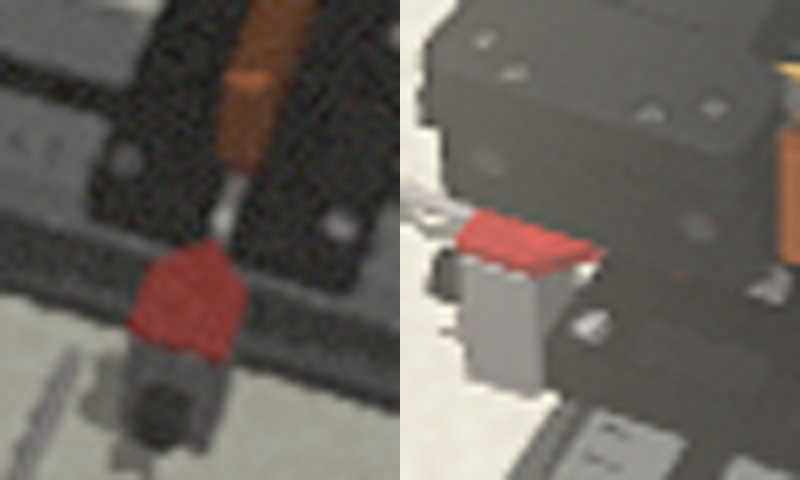

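Request:
play_rows(translation=[[0, 0, 0], [0, 0, 0], [0, 0, -0.002], [0, 0.001, 0], [0, 0.001, 0], [0, 0, 0], [0, 0, 0], [0, 0, 0.002], [0, 0, 0], [0, 0, 0]], delta_rot=[[0, 0, 0], [0, 0, 0], [0, 0, 0], [0, 0, 0], [0, 0, 0], [0, 0, 0], [0, 0, 0], [0, 0, 0], [0, 0, 0], [0, 0, 0]], grip=[-1, -1, -1, -1, -1, -1, -0.6, -0.6, -0.6, -0.6], squeeze=35)

```text
clock: 15.9
tool_pos: [0.5398, 0.1013, 0.1399]
eef_rot: [0.065, 0.998, 0.0, 0.0]
contact_force: [0.9, -0.1, 0.5]
opening: 0.199
finger_force: 0.0
```

```bash
cat > q.py <<'E'
from h import *
import fit
from scipy.optimize import minimize
s=r.get_state(); p=np.load("p.npy"); d=np.array([-np.sin(p[2]),np.cos(p[2])]); yt=(np.array(s["tool_pos"])[:2]-p[:2])@d
print(round(s["clock"],2),np.round(s["tool_pos"],4),np.round(s["contact_force"],1),round(s["opening"],3),"tool-ptr mm",round((yt-p[3])*1000,1))
def prof(c,A,B,n=120):
    im=r.snapshot(c).astype(np.float32); u=proj(r.get_calibration(c),[fit.W([*p[:4],yt],P,2) for P in np.linspace(A,B,n)]).astype(np.float32)
    v=cv2.remap(im,u[:,:1],u[:,1:],cv2.INTER_LINEAR)[:,0]; return (v[:,1]-v[:,0])/v.sum(1)
def low(c,x,y):
    z=np.linspace(50,90,120); o=prof(c,(x,y,.05),(x,y,.09)); return z[np.argmax(o>.5*np.median(o[-30:]))]
print("underside z: scene %.1f side %.1f  (62 down, 69 ridge)"%(low("scene",.035,0),low("side",-.03,.006)))
E
python3 q.py
```

```text
15.9 [0.5398 0.1013 0.1399] [ 0.9 -0.1  0.5] 0.199 tool-ptr mm 3.9
underside z: scene 70.2 side 68.5  (62 down, 69 ridge)
```

Request:
play_rows(translation=[[0, 0, 0], [0, 0, 0], [0, 0, -0.002], [0, 0.001, 0], [0, 0.001, 0], [0, 0, 0], [0, 0, 0], [0, 0, 0.002], [0, 0, 0], [0, 0, 0], [0, 0, 0], [0, 0, -0.002], [0, 0.001, 0], [0, 0.001, 0], [0, 0, 0], [0, 0, 0], [0, 0, 0.002], [0, 0, 0], [0, 0, 0]], delta_rot=[[0, 0, 0], [0, 0, 0], [0, 0, 0], [0, 0, 0], [0, 0, 0], [0, 0, 0], [0, 0, 0], [0, 0, 0], [0, 0, 0], [0, 0, 0], [0, 0, 0], [0, 0, 0], [0, 0, 0], [0, 0, 0], [0, 0, 0], [0, 0, 0], [0, 0, 0], [0, 0, 0], [0, 0, 0]], grip=[-1, -1, -1, -1, -1, -1, -0.6, -0.6, -0.6, -1, -1, -1, -1, -1, -1, -0.6, -0.6, -0.6, -0.6])

```text
clock: 18.38
tool_pos: [0.5404, 0.1053, 0.1399]
eef_rot: [0.065, 0.998, 0.0, 0.0]
contact_force: [-0.0, 0.0, -0.6]
opening: 0.202
finger_force: 0.0
```

```bash
python3 q.py
```

```text
18.38 [0.5404 0.1053 0.1399] [-0.   0.  -0.6] 0.202 tool-ptr mm 8.0
underside z: scene 66.8 side 62.1  (62 down, 69 ridge)
```

```bash
cat >> q.py <<'E'
y0=yt
for off in(-.004,-.003,-.002,-.001,0):
    yt=y0+off; print(off*1000,"%.1f %.1f"%(low("scene",.035,0),low("side",-.03,.006)))
E
python3 q.py; sed -i 's/x0,y0=x-25,y-30/x0,y0=x-25,y-38/' crop.py; python3 crop.py c4
```

```text
18.48 [0.5403 0.1052 0.1398] [ 0.2 -0.6  0.7] 0.2 tool-ptr mm 7.8
underside z: scene 66.1 side 61.1  (62 down, 69 ridge)
-4.0 50.0 57.4
-3.0 60.8 58.4
-2.0 67.1 59.7
-1.0 61.4 60.1
0 66.5 60.8
19.075 [0.5403 0.1051 0.1397] [-0.2536  0.1893 -0.1058] 0.2006934023364768
tool rail y 0.0401678541783819 diff -0.007670935569838597
scene [[314.5, 212.5], [318.6, 211.1], [313.9, 209.7], [323.3, 212.5]]
289 174
side [[243.7, 229.9], [242.8, 230.5], [245.1, 227.2], [240.5, 233.8]]
218 191
```

View pics/c4.png

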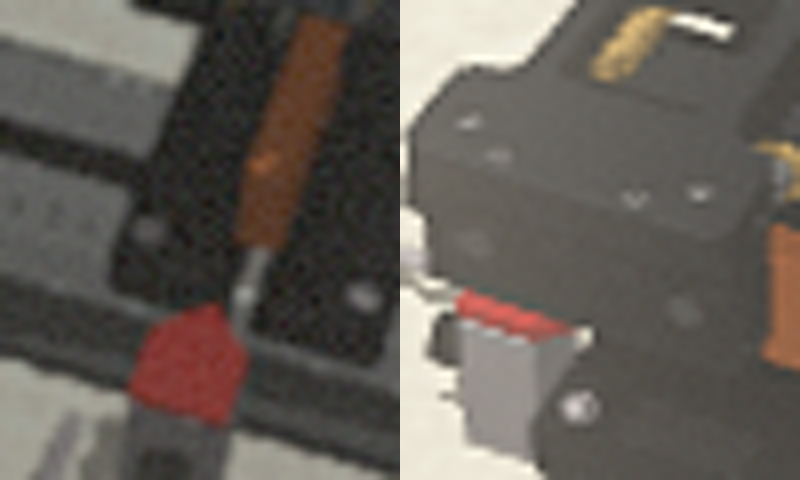

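Request:
play_rows(translation=[[0, 0, 0], [0, -0.002, 0], [0, 0, 0], [0, 0, -0.01], [0, 0, -0.02], [0, 0, -0.03], [0, 0, -0.03], [0, 0, -0.025], [0, 0, 0], [0, 0, 0]], delta_rot=[[0, 0, 0], [0, 0, 0], [0, 0, 0], [0, 0, 0], [0, 0, 0], [0, 0, 0], [0, 0, 0], [0, 0, 0], [0, 0, 0], [0, 0, 0]], grip=[-0.3, 0, 0, 0, 0.3, 0.5, 0.5, 0.5, 0.5, 0.5])

```text
clock: 20.62
tool_pos: [0.5397, 0.1028, 0.2543]
eef_rot: [0.065, 0.998, -0.0, -0.0]
contact_force: [-0.1, -0.8, -0.6]
opening: 0.75
finger_force: 0.0
```

```bash
python3 - <<'E'
from h import *
import fit
s=r.get_state(); print(s["clock"],np.round(s["tool_pos"],4)); p=np.load("p.npy"); big=[]
C={}
for c in("scene","side","wrist"):
    cal=r.get_calibration(c); im=np.mean([r.snapshot(c) for _ in range(2)],0); 
    g=np.clip((im/255.)**.6*255,0,255).astype(np.uint8)
    Q=[*p[:4],p[3]+.005]; u=proj(cal,fit.W(Q,(.01,0,.07),2))[0].astype(int); k={"scene":5,"side":5,"wrist":2}[c]
    w,h=260//k,550//k; x0,y0=u[0]-w//2,u[1]-h//2; print(c,x0,y0,k)
    big.append(cv2.resize(g[y0:y0+h,x0:x0+w],(260,550),interpolation=cv2.INTER_CUBIC))
    # orange mask vs model render over (y, lift)
    f=im.astype(float); o=((f[...,1]-f[...,0])/f.sum(2)>.05)&((f[...,2]-f[...,1])/f.sum(2)>.06)
    m=np.zeros(o.shape,bool); m[u[1]-60:u[1]+60,u[0]-60:u[0]+60]=1; C[c]=(cal,o&m)
best=[]
for y in np.arange(-.002,.0101,.0005):
    for l in np.arange(0,.0081,.0005):
        tot=[]
        for c,(cal,o) in C.items():
            P=[fit.W([*p[:4],p[3]+y],(a,b,.062+l+e),2) for a in(-.035,.035) for b in(-.006,.006) for e in(0,.034)]
            H=cv2.convexHull((proj(cal,P)*16).astype(np.int32)); M=np.zeros(o.shape,np.uint8); cv2.fillConvexPoly(M,H,255,cv2.LINE_AA,4); M=M/255.
            tot.append((np.minimum(M,o)).sum()/np.maximum(M,o).sum())
        best.append((np.mean(tot),y,l,*np.round(tot,3)))
best.sort(reverse=True); print(np.round(best[:6],4))
b7=[b for b in best if b[2]>.0069][0]; print("at lift>=7",np.round(b7,4))
cv2.imwrite("pics/c5.png",np.hstack(big))
E
```

```text
20.625 [0.5397 0.1028 0.2543]
scene 296 138 5
side 233 172 5
wrist 189 59 2
[[0.8427 0.008  0.     0.76   0.852  0.916 ]
 [0.8416 0.0075 0.     0.752  0.853  0.92  ]
 [0.8416 0.008  0.0005 0.762  0.853  0.909 ]
 [0.8413 0.008  0.001  0.762  0.852  0.909 ]
 [0.8388 0.0075 0.0005 0.751  0.85   0.915 ]
 [0.8384 0.008  0.0015 0.762  0.844  0.909 ]]
at lift>=7 [0.7669 0.008  0.007  0.737  0.684  0.881 ]<stdin>:12: RuntimeWarning: invalid value encountered in divide
```

View pics/c5.png

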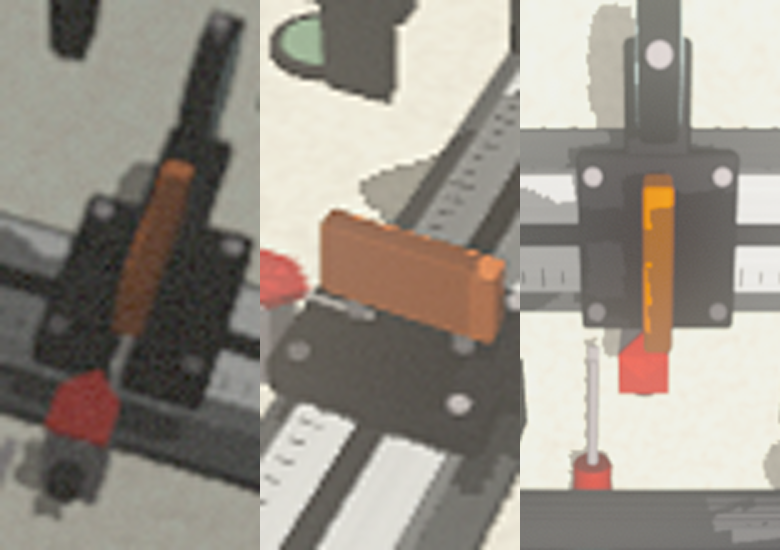

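```bash
python3 -c "
from plant import r
print(r.finish_job())"
```

```text
the job is handed in; nothing more can be done
None
```

The job is handed in: the release bar is fully down in the notch nearest the pointer, about 7–8 mm past it on the +y side (the next notch is about 20 mm the other way), with the gripper raised clear and touching nothing.

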